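Turn the canister's keyed lid onto its pin and press it home

TASK

The lid of the coral canister on the top tier of the shelf is sitting up because its rim notch is not over the pin. With a fingertip against the tab on the lid, push the lid round until the notch is over the pin, then press the lid down fully home and let go. Do not pinch the tab, do not lift or shove the canister, and leave the other things on the shelf as they are.

Things in the scene. Friction and masses are not known exactly. Their poses are not given: they have to be found in the camera images.
- shelf: Fixed three-tier stepped shelf of grey moulded plastic, 500 mm wide (its y), 350 mm deep (its x, from -190 to +160 mm). Deck tops 50, 100 and 150 mm above the table. The highest tier (160 mm deep, its middle at x = -110 mm) is on the robot's side; the two lower tiers step down away from the robot. Origin: at table height, midway across its width.
- canister: Loose upright coral canister on the top tier, round, 108 mm diameter, 70 mm high without lid, 0.75 to 0.95 kg; slides if pushed sideways with over 3 N. Origin: centre of its underside, on the lid's turning axis, z up. Its +x points to the pin: there a rib 14 mm wide runs up the outside wall (63 mm from the axis, seen from above past the lid); the pin stands on the rim beside it.
- pin_top (a point): Top of the upright steel pin on the canister's rim: 7 mm diameter, round top, 47 mm from the canister's axis, 76.5 mm above the canister's underside. Hidden under the lid at the start; the rib shows where it is.
- lid (a joint): Turn of the lid about the canister's axis, rad, counter-clockwise from above positive; 0 when the notch is exactly over the pin. Starts between -2.0 and -0.8 (short way: counter-clockwise); stops at -2.8 and 2.8. Light friction (0.04 N m, about 1.2 N at the tab); stays where it is left. The notch clears the pin within about 0.07 rad either side of 0.
- plug (a joint): How far the lid has gone down into the canister, m: 0 = up (as at the start), 0.007 = fully home. A snug seal: it needs about 2 N straight down, stays where it is left, and can go down at most about 2 mm (until it meets the pin) while the notch is off the pin. The lid cannot come off.
- lid_notch (a point): Middle of the notch in the lid's rim, on the lid's top face, 47 mm from the axis; open outwards, about 14 mm wide, 13 mm deep. The lid is a coral disc, 106 mm diameter, 8 mm thick; its flat top face is 86 mm above the canister's underside when up, 79 mm when home. The face from the axis towards the notch is free for pressing.
- lid_tab (a point): The upright tab on the lid, diametrically opposite the notch: a radial fin from 21 to 47 mm from the axis, 10 mm thick, 22 mm high above the lid's top face. This point is in its middle: 34 mm from the axis, 10 mm above the lid's top face.
- tab_left: One cheek of the tab: the side face of the fin that looks clockwise (seen from above), the one to push against to turn the lid counter-clockwise. Part of the lid; origin on the lid's axis at its underside, turning with it. The face is 22 mm long and lies 8 to 26 mm above the lid's underside.
- tab_right: The other cheek of the tab, on the side face that looks counter-clockwise; otherwise the same.
- maple_cylinder: Bystander: loose ribbed maple cylinder, 44 mm diameter, 70 mm high, on the top tier beside the canister. Origin: centre of its underside.
- glass_egg: Bystander: loose frosted glass egg with a flat foot, 47 mm diameter, 60 mm high, on the top tier on the canister's other side (these two may be swapped). Origin: centre of its underside.
- spinning_top: Bystander: loose chrome spinning top on a flat foot, 48 mm diameter, 50 mm high, on the middle tier. Origin: centre of its underside.
- pop_disc: Bystander: loose teal silicone pop disc, 76 mm diameter, 14 mm high, on the lowest tier. Origin: centre of its underside.

How it is judged (in metres and radians):
On the way, in this order (a step that is already met when the one before it is completed fails the run):
1. the lid is turned until its notch is over the pin (within 0.12 rad) while it is still up (down less than 4 mm) (value of joint lid between -0.12 and 0.12 rad and value of joint plug below 0.004 m), for 0.05 s.
2. the lid is pressed home (value of joint plug above 0.0055 m), for 0.1 s.
At the end, for the whole second after the job is handed in: The lid is down at least 5.5 of its 7 mm with its notch on the pin (lid turn within 0.12 rad of 0), the canister stands upright (within 0.1 rad), at rest and within 25 mm of where it was, and each bystander is within 20 mm of where it was (value of joint plug above 0.0055 m and value of joint lid between -0.12 and 0.12 rad and angle between canister's own z axis and vertical below 0.1 rad and distance of canister from where it was at the start of the episode below 0.025 m and linear speed of canister below 0.02 m/s and distance of each of maple_cylinder, glass_egg, spinning_top, pop_disc from where it was at the start of the episode below 0.02 m); the robot touches nothing.
It fails at once if the tab is pinched: both its side faces pressed by the fingers at once (contact force between each of tab_left, tab_right and the fingers above 0.5 N).
It fails at once if the canister is lifted (underside more than 8 mm above its tier) (height (world z) of canister above 0.158 m).
It fails at once if the canister is shoved more than 25 mm or tipped more than 0.25 rad (distance of canister from where it was at the start of the episode above 0.025 m or angle between canister's own z axis and vertical above 0.25 rad).
It fails at once if a bystander is moved more than 20 mm or knocked over (distance of any of maple_cylinder, glass_egg, spinning_top, pop_disc from where it was at the start of the episode above 0.02 m or angle between any of maple_cylinder, glass_egg, spinning_top, pop_disc's own z axis and vertical above 0.5 rad).
It also fails if it takes over 48 s, if anything falls off the work surface, if the arm or the gripper's body presses on something with over 40 N, if the wrist force passes 120 N, or if a joint passes its speed limit or range.

ROBOT

A 6-joint arm with a two-finger parallel gripper is mounted at the origin on the work surface. World frame = base frame: x ahead of the robot, y to its left, z up, the work surface at z = 0. Lengths are in m, angles in degrees, forces in N, time in s.
With the tool pointing down it reaches from about 0.25 to 0.725 m from the base axis. Payload 9.7 kg.
Tool frame: the origin (TCP) lies at the centre of the arm's flange, where the gripper is bolted on; the fingertips stand 173 mm ahead of it and the grasp point (between the pads) lies bot.grip_depth ahead of it (bot.grip_depth is the distance from the TCP to the grasp point, in m); z points along the fingers, y is the direction in which the jaws open and shut (so a half turn about z gives the same grasp; the last joint's range is limited). The gripper opens to 85 mm and grips with 20 to 120 N. Pads are 22 mm wide; open, the fingers measure 114 mm over their backs; the gripper's body (76 mm by 85 mm) begins 54 mm behind the grasp point. The pads swing forward as they close: fully open they stand 13 mm farther back than shut.
Start: joints at [73.625, 4.979, 10.078, 95.1, 0, 90], TCP at [0.155, 0.528, 0.405] pointing down, gripper open.
Joint ranges: [-179.16, 179.16], [-48.56, 103.87], [-65.8, 70.77], [-126.05, 130.52], [-82.76, 87.17], [-180, 180]. Speed limits (degrees/s): [127.2, 127.2, 147.25, 180, 180, 180].

INTERFACE

Orientations are given as [roll, pitch, yaw] about the fixed x, y, z axes, in that order (R = Rz(yaw) Ry(pitch) Rx(roll)).
In Python, from workcell import status, viewer, bot gives the robot as it stands. The module is installed in compiled form; this text tells all that it offers.
- The arm moves only by the tool move_arm, never from a script. Its argument "commands" is a list of rows, each an object with "claw": the gripper's target within -1 to 1 (fully open at 1, half-way at 0, shut at -1); "travel": the shift along the tool's x, y, z in cm, a list of three; "turn": the turn about the tool's z in degrees. A call has 1 to 5 rows; each row shifts and turns the commanded pose from where the row before left it, along the tool's axes as they then stand; what a row does not reach is not made up. A row lasts 1/12 s, in which the tool goes at most 41.7 mm and 7.16 degrees, less where a joint would pass 70% of its speed; a pose out of reach is approached as far as the arm can. A call is refused whole if a number of a shift passes 4.17 or a number of a turn 7.16, either way. A call with a gripper value outside its range is refused whole. The fingers move at their own pace and stop on an object; "squeeze" is the grip in N (left out, the last holds). Time passes only in rows, so rows that do not move let the fingers close. It gives the time, the measured TCP pose, the force and the opening at its end, in the units of the state.
- status.get_obs(): the state, without advancing time (a new reading comes with each control period).
- viewer.camera(name): name is "scene" or "top" or "wrist"; returns the picture (480x640x3 uint8, blue, green, red); there is no depth.
- viewer.camera_params(name): a dict with "camera_matrix" (3x3 intrinsics, pixels), "xyz" and "rotation" of the camera in the world. Camera axes: x right, y up, looking along -z (the intrinsics and any distortion apply to the point x, -y, -z); pixel columns grow to the right and rows downward; lengths in m; the calibration is good to about 2 mm. A picture is of the moment at which its call begins: read the wrist's pose just before it. camera_params takes no time and is no camera call; for the wrist camera it gives the pose at the moment of the call.
- bot.job_done(): hands the job in, once; it reports no verdict.
The state is a dict: "time": time; "q": joint angles; "qd": joint speeds; "joint_efforts": joint torques, N m; "ee_pos": TCP position; "tcp_rot": TCP orientation; "wrist_force": force on the tool from outside, world axes, zero at the start; "torque": the same for the moment, N m; "opening": finger opening in m.
Only numpy, scipy, OpenCV 4.12 (cv2) and the standard library are available. Lean on these libraries where they do the work, as an engineer would, in place of code of your own. Each camera call takes 0.05 s, during which the arm holds its last target.

## Working session

There is one attempt and no reset: what is moved stays moved. The work goes in short steps, Python scripts to look and compute and a tool call to move; the robot and the scene stay as the last step left them, time stands still between calls to the robot, and variables do not carry over. Pictures are saved under pics/ and viewed, and the job is handed in when it is done.

Besides the shell and the picture viewer there is one more tool, called after "Call:" as a command line: name --argument value ..., lists and objects as JSON in quotes. move_arm: Moves the arm, as the interface text tells. Its arguments: {"type":"object","properties":{"commands":{"type":"array"},"squeeze":{"type":"number"}},"required":["commands"]}

```bash
mkdir -p pics
cat > h.py <<'E'
import numpy as np, cv2
from workcell import status, viewer, bot
def P(n):
    p=viewer.camera_params(n); return np.array(p["camera_matrix"]),np.array(p["xyz"]),np.array(p["rotation"]),p
def proj(n,X,p=None):
    K,t,R,_=p or P(n); c=R.T@(np.array(X,float)-t); c=np.array([c[0],-c[1],-c[2]]); u=K@c; return u[:2]/u[2]
def ray(n,uv,z=None,p=None):
    K,t,R,_=p or P(n); d=np.linalg.inv(K)@np.array([uv[0],uv[1],1.]); d=R@np.array([d[0],-d[1],-d[2]])
    return t,d/np.linalg.norm(d) if z is None else t+d*(z-t[2])/d[2]
E
python3 - <<'E'
from h import *
for n in ("scene","top","wrist"):
    p=P(n); print(n,p[3]); cv2.imwrite(f"pics/{n}0.png",viewer.camera(n))
print(status.get_obs(),bot.grip_depth)
E
```

```text
scene {'camera_matrix': array([[465.19860654,   0.        , 322.61482428],
       [  0.        , 465.19860654, 237.62821689],
       [  0.        ,   0.        ,   1.        ]]), 'xyz': array([1.07552505, 0.28207487, 0.86671912]), 'rotation': array([ 37.39381372,  -0.56425268, 121.30773346])}
top {'camera_matrix': array([[481.58170069,   0.        , 313.11627553],
       [  0.        , 481.58170069, 232.40046611],
       [  0.        ,   0.        ,   1.        ]]), 'xyz': array([0.45246234, 0.03531987, 0.98101908]), 'rotation': array([ 11.71053214,  -0.09676423, -92.98754568])}
wrist {'camera_matrix': array([[426.79163633,   0.        , 322.70922321],
       [  0.        , 426.79163633, 241.13799956],
       [  0.        ,   0.        ,   1.        ]]), 'xyz': array([0.08135226, 0.54813092, 0.37362125]), 'rotation': array([-1.73587580e+01,  2.70655354e-02,  7.36847034e+01])}
{'time': 0.15, 'q': array([ 7.36249990e+01,  5.00530142e+00,  1.00455539e+01,  9.50994703e+01,
       -1.41986775e-03,  9.00007485e+01]), 'qd': array([ 0.03455558, -0.07412782,  0.13168875,  0.03118584,  0.11443418,
        0.08263996]), 'joint_efforts': array([-8.29671226e-04, -5.20762646e+01,  4.65044117e+01,  1.39546578e-02,
        1.59307200e-05, -2.45079626e-06]), 'ee_pos': array([0.15506325, 0.52769987, 0.40413803]), 'tcp_rot': array([-1.79940782e+02,  1.42064062e-03,  1.63624252e+02]), 'wrist_force': array([0.06190589, 0.30593733, 1.09981653]), 'torque': array([ 0.01636246, -0.04397088, -0.04802468]), 'opening': 0.08561290399613894} 0.1547
```

Rotation is rpy in degrees.

```bash
sed -i 's/np.array(p\["rotation"\])/Rot.from_euler("xyz",p["rotation"],degrees=True).as_matrix()/; 1s/$/\nfrom scipy.spatial.transform import Rotation as Rot/' h.py; python3 -c "
from h import *; print(proj('top',[0.45,0,0.15]),proj('scene',[0.45,0,0.15]))"
```

```text
[333.23807543 332.59721666] [359.02225704 187.81928471]
```

View pics/top0.png

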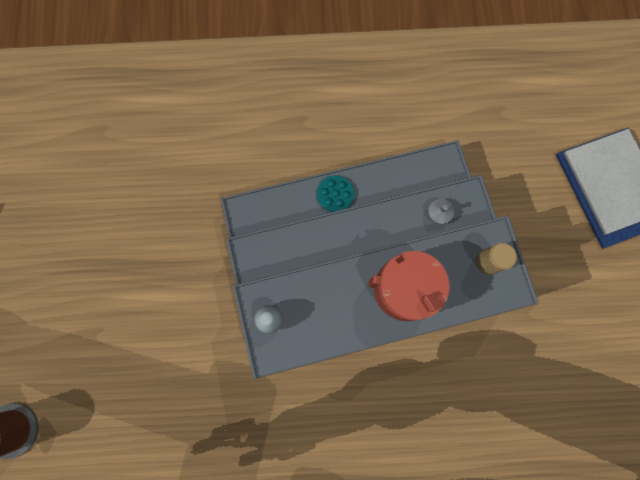

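View pics/scene0.png

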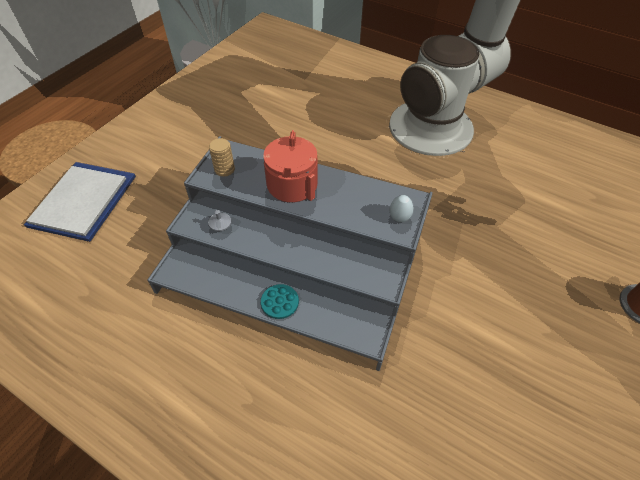

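The top view shows the canister at about (412,286), the rib at about (376,282), the notch at about (400,259) and the tab at about (433,302). The egg is at (267,319) and the maple cylinder at (498,258).

Run:
```python
from h import *
a=cv2.imread("pics/top0.png")[235:335,355:465]; b=cv2.imread("pics/scene0.png")[120:210,240:340]
cv2.imwrite("pics/c1.png",cv2.resize(a,(770,700)[:2] if 0 else (660,600),interpolation=cv2.INTER_CUBIC))
cv2.imwrite("pics/c2.png",cv2.resize(b,(660,594),interpolation=cv2.INTER_CUBIC))
```

```text
(no output)
```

View pics/c1.png

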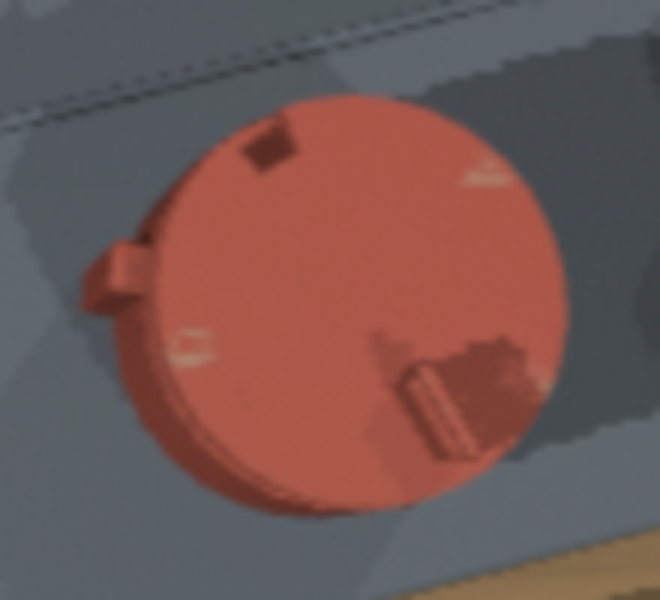

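View pics/c2.png

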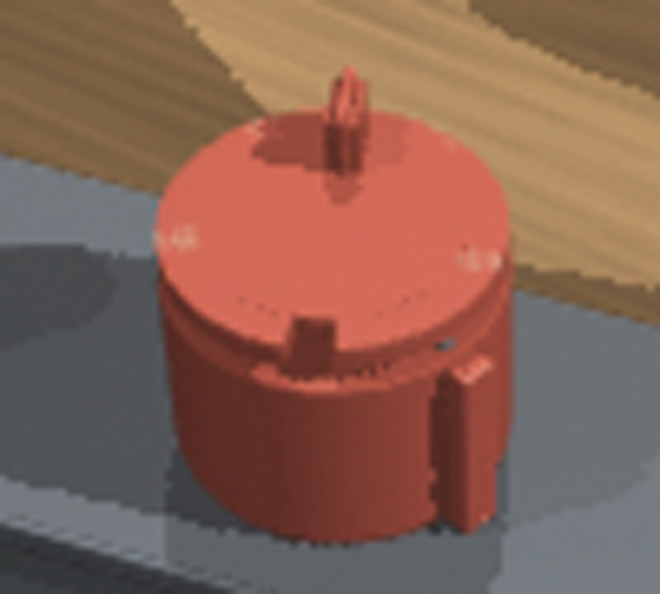

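Run:
```python
from h import *
p=P("top"); q=P("scene")
c=lambda u,v:((u+.5)/6+355-.5,(v+.5)/6+235-.5)
s=lambda u,v:((u+.5)/6.6+240-.5,(v+.5)/6.6+120-.5)
r=lambda u,v,z:ray("top",c(u,v),z,p)
rs=lambda u,v,z:ray("scene",s(u,v),z,q)
# triangulation for the lid centre & features
def tri(a,b):
    t1,d1=ray("top",c(*a),None,p); t2,d2=ray("scene",s(*b),None,q)
    A=np.c_[d1,-d2]; k=np.linalg.lstsq(A,t2-t1,rcond=None)[0]
    x1=t1+k[0]*d1;x2=t2+k[1]*d2; return (x1+x2)/2,np.linalg.norm(x1-x2)
def fit(pts,f,z):
    X=np.array([f(u,v,z)[:2] for u,v in pts]); A=np.c_[2*X,np.ones(len(X))]; k=np.linalg.lstsq(A,(X**2).sum(1),rcond=None)[0]
    return k[:2],np.sqrt(k[2]+k[0]**2+k[1]**2)
tp=[(157,290),(568,304),(350,95),(365,512),(500,145),(500,460),(220,445),(220,160)]
sp=[(160,225),(511,225),(200,150),(420,112),(485,160),(180,295),(255,342),(450,325),(490,285)]
for z in (.225,.236,.247): print(z,fit(tp,r,z),fit(sp,rs,z))
C=fit(tp,r,.236)[0]
ang=lambda X:np.degrees(np.arctan2(X[1]-C[1],X[0]-C[0]))
for nm,X in dict(tabtop_out=r(460,457,.258),tabtop_in=r(425,368,.258),notch=r(270,143,.234),ribtop=r(117,268,.22),nscene=rs(312,325,.236),ribscene=rs(475,372,.22)).items():
    print(nm,X,ang(X),np.linalg.norm(X[:2]-C))
print(tri((117,268),(475,372)), tri((450,420),(348,85)))
```

```text
Traceback (most recent call last):
ValueError: all the input arrays must have same number of dimensions, but the array at index 0 has 3 dimension(s) and the array at index 1 has 2 dimension(s)
```

```bash
sed -i 's/    return t,d\/np.*/    return (t,d\/np.linalg.norm(d)) if z is None else t+d*(z-t[2])\/d[2]/' h.py
cat > m.py <<'E'
from h import *
p=P("top"); q=P("scene")
c=lambda u,v:((u+.5)/6+355-.5,(v+.5)/6+235-.5)
s=lambda u,v:((u+.5)/6.6+240-.5,(v+.5)/6.6+120-.5)
r=lambda u,v,z:ray("top",c(u,v),z,p)
rs=lambda u,v,z:ray("scene",s(u,v),z,q)
def tri(a,b):
    t1,d1=ray("top",c(*a),None,p); t2,d2=ray("scene",s(*b),None,q)
    A=np.c_[d1,-d2]; k=np.linalg.lstsq(A,t2-t1,rcond=None)[0]
    x1=t1+k[0]*d1;x2=t2+k[1]*d2; return (x1+x2)/2,np.linalg.norm(x1-x2)
def fit(pts,f,z):
    X=np.array([f(u,v,z)[:2] for u,v in pts]); A=np.c_[2*X,np.ones(len(X))]; k=np.linalg.lstsq(A,(X**2).sum(1),rcond=None)[0]
    return k[:2],np.sqrt(k[2]+k[0]**2+k[1]**2)
tp=[(157,290),(568,304),(350,95),(365,512),(500,145),(500,460),(220,445),(220,160)]
sp=[(160,225),(511,225),(200,150),(420,112),(485,160),(180,295),(255,342),(450,325),(490,285)]
for z in (.225,.236,.247): print(z,fit(tp,r,z),fit(sp,rs,z))
C=fit(tp,r,.236)[0]
ang=lambda X:np.degrees(np.arctan2(X[1]-C[1],X[0]-C[0]))
for nm,X in dict(tabtop_out=r(460,457,.258),tabtop_in=r(425,368,.258),notch=r(270,143,.234),ribtop=r(117,268,.22),nscene=rs(312,325,.236),ribscene=rs(475,372,.22)).items():
    print(nm,X,ang(X),np.linalg.norm(X[:2]-C))
print(tri((117,268),(475,372)), tri((450,420),(348,85)))
E
python3 m.py
```

```text
0.225 (array([ 0.51716218, -0.13007134]), np.float64(0.05389326174946051)) (array([ 0.50497499, -0.1332992 ]), np.float64(0.054884390679867126))
0.236 (array([ 0.5162208 , -0.12766491]), np.float64(0.053109120328162694)) (array([ 0.51475505, -0.12617908]), np.float64(0.053943592313758774))
0.247 (array([ 0.51527942, -0.12525849]), np.float64(0.05232497890686753)) (array([ 0.52453511, -0.11905897]), np.float64(0.05300279394765588))
tabtop_out [ 0.47442049 -0.14258     0.258     ] -160.3627073439492 0.04438158758335919
tabtop_in [ 0.49666722 -0.13610749  0.258     ] -156.6469327506586 0.021298350861668962
notch [ 0.55843513 -0.10716052  0.234     ] 25.906824354576006 0.04693058879458207
ribtop [ 0.52933049 -0.06657735  0.22      ] 77.88775834519248 0.062478430424712
nscene [ 0.55429891 -0.10812866  0.236     ] 27.160420388160148 0.04279728335539552
ribscene [ 0.5320278  -0.06624437  0.22      ] 75.56772622773619 0.06342195216213382
(array([ 0.52974549, -0.06727364,  0.21739781]), np.float64(0.0007494940077613804)) (array([ 0.4836289 , -0.14083564,  0.26016622]), np.float64(0.0007150279493836016))
```

Estimates so far: canister axis near (0.516, -0.127), rib azimuth about 77° and notch azimuth about 25°. Next I'll go over the lid for a wrist-camera view.

```bash
cat > plan.py <<'E'
from h import *
import json
def plan(pos,yaw,n,claw=-1,start=None,arc=None):
    o=status.get_obs(); p0=np.array(start[:3]) if start else o["ee_pos"]; y0=start[3] if start else o["tcp_rot"][2]
    dy=(yaw-y0+180)%360-180; p=p0.copy(); y=y0; out=[]
    for i in range(n):
        tgt=p0+(np.array(pos)-p0)*(i+1)/n
        R=Rot.from_euler("xyz",[180,0,y],degrees=True).as_matrix()
        d=np.round(R.T@(tgt-p)*100,2); t=round(-(y0+dy*(i+1)/n-y),2)
        p=p+R@d/100; y-=t
        out.append({"claw":claw,"travel":[float(v) for v in d],"turn":float(t)})
    for i in range(0,n,5): print(json.dumps(out[i:i+5]))
    print("end",p,y, "max",max(max(map(abs,r["travel"])) for r in out),max(abs(r["turn"]) for r in out))
E
python3 - <<'E'
from plan import *
plan([.155,.528,.47],163.6,2); 
plan([.455,-.14,.47],24,22,start=[.155,.528,.47,163.6])
E
```

```text
[{"claw": -1, "travel": [0.01, 0.01, -3.29], "turn": 0.01}, {"claw": -1, "travel": [0.0, 0.02, -3.3], "turn": 0.01}]
end [0.15505192 0.52801589 0.47003803] 163.6042519494142 max 3.3 0.01
[{"claw": -1, "travel": [-2.17, -2.53, -0.0], "turn": 6.35}, {"claw": -1, "travel": [-2.43, -2.27, -0.0], "turn": 6.34}, {"claw": -1, "travel": [-2.66, -1.99, -0.0], "turn": 6.35}, {"claw": -1, "travel": [-2.88, -1.68, -0.0], "turn": 6.34}, {"claw": -1, "travel": [-3.04, -1.36, -0.0], "turn": 6.35}]
[{"claw": -1, "travel": [-3.17, -1.01, -0.0], "turn": 6.34}, {"claw": -1, "travel": [-3.26, -0.66, -0.0], "turn": 6.35}, {"claw": -1, "travel": [-3.32, -0.29, -0.0], "turn": 6.34}, {"claw": -1, "travel": [-3.32, 0.08, 0.0], "turn": 6.35}, {"claw": -1, "travel": [-3.3, 0.45, 0.0], "turn": 6.34}]
[{"claw": -1, "travel": [-3.23, 0.81, 0.0], "turn": 6.35}, {"claw": -1, "travel": [-3.12, 1.15, 0.0], "turn": 6.35}, {"claw": -1, "travel": [-2.98, 1.5, 0.0], "turn": 6.34}, {"claw": -1, "travel": [-2.78, 1.82, 0.0], "turn": 6.35}, {"claw": -1, "travel": [-2.58, 2.11, 0.0], "turn": 6.34}]
[{"claw": -1, "travel": [-2.32, 2.39, 0.0], "turn": 6.35}, {"claw": -1, "travel": [-2.04, 2.62, 0.0], "turn": 6.34}, {"claw": -1, "travel": [-1.74, 2.84, 0.0], "turn": 6.35}, {"claw": -1, "travel": [-1.42, 3.01, 0.0], "turn": 6.34}, {"claw": -1, "travel": [-1.07, 3.15, 0.0], "turn": 6.35}]
[{"claw": -1, "travel": [-0.72, 3.25, 0.0], "turn": 6.34}, {"claw": -1, "travel": [-0.36, 3.31, 0.0], "turn": 6.35}]
end [ 0.45500575 -0.1399679   0.47      ] 24.00000000000002 max 3.32 6.35
```

Call:
move_arm --commands '[{"claw": -1, "travel": [0, 0, -3.3], "turn": 0}, {"claw": -1, "travel": [0, 0, -3.3], "turn": 0}, {"claw": -1, "travel": [-2.2, -2.5, 0], "turn": 6.3}, {"claw": -1, "travel": [-2.4, -2.3, 0], "turn": 6.3}, {"claw": -1, "travel": [-2.7, -2.0, 0], "turn": 6.3}]' --squeeze 20

```text
time: 0.57
ee_pos: [0.1966, 0.4359, 0.4707]
tcp_rot: [180.0, 0.0, 144.5]
wrist_force: [1.4, -0.5, 0.0]
opening: 0.0256
```

Call:
move_arm --commands '[{"claw": -1, "travel": [-2.9, -1.7, 0], "turn": 6.3}, {"claw": -1, "travel": [-3.0, -1.4, 0], "turn": 6.3}, {"claw": -1, "travel": [-3.2, -1.0, 0], "turn": 6.3}, {"claw": -1, "travel": [-3.3, -0.7, 0], "turn": 6.3}, {"claw": -1, "travel": [-3.3, -0.3, 0], "turn": 6.3}]'

```text
time: 0.98
ee_pos: [0.2648, 0.2824, 0.4706]
tcp_rot: [180.0, 0.0, 112.9]
wrist_force: [0.4, 0.1, 0.2]
opening: -0.0001
```

Call:
move_arm --commands '[{"claw": -1, "travel": [-3.3, 0.1, 0], "turn": 6.3}, {"claw": -1, "travel": [-3.3, 0.5, 0], "turn": 6.3}, {"claw": -1, "travel": [-3.2, 0.8, 0], "turn": 6.3}, {"claw": -1, "travel": [-3.1, 1.2, 0], "turn": 6.3}, {"claw": -1, "travel": [-3.0, 1.5, 0], "turn": 6.3}]'

```text
time: 1.4
ee_pos: [0.3352, 0.1319, 0.4707]
tcp_rot: [180.0, -0.0, 81.4]
wrist_force: [0.4, 1.2, 0.2]
opening: -0.0002
```

Run:
```python
from plan import *
o=status.get_obs(); print(o["time"],o["ee_pos"],o["tcp_rot"],o["q"],o["opening"])
plan([.455,-.14,.47],24,10)
```

```text
1.4 [0.33517733 0.13185684 0.47067123] [ 1.79985161e+02 -1.02022539e-02  8.14289646e+01] [ 2.14739574e+01 -1.83334398e+01 -3.49072208e+00  1.04824765e+02
  1.40184018e-03  1.20044994e+02] -0.00015798510866508013
[{"claw": -1, "travel": [-2.51, 1.59, 0.01], "turn": 5.74}, {"claw": -1, "travel": [-2.34, 1.83, 0.0], "turn": 5.75}, {"claw": -1, "travel": [-2.14, 2.06, 0.01], "turn": 5.74}, {"claw": -1, "travel": [-1.93, 2.26, 0.01], "turn": 5.74}, {"claw": -1, "travel": [-1.69, 2.45, 0.0], "turn": 5.74}]
[{"claw": -1, "travel": [-1.43, 2.6, 0.01], "turn": 5.75}, {"claw": -1, "travel": [-1.17, 2.73, 0.01], "turn": 5.74}, {"claw": -1, "travel": [-0.89, 2.83, 0.0], "turn": 5.74}, {"claw": -1, "travel": [-0.61, 2.91, 0.01], "turn": 5.75}, {"claw": -1, "travel": [-0.3, 2.96, 0.01], "turn": 5.74}]
end [ 0.4550641  -0.14001327  0.46997123] 23.99896464710786 max 2.96 5.75
```

Call:
move_arm --commands '[{"claw": -1, "travel": [-2.5, 1.6, 0], "turn": 5.7}, {"claw": -1, "travel": [-2.3, 1.8, 0], "turn": 5.7}, {"claw": -1, "travel": [-2.1, 2.1, 0], "turn": 5.7}, {"claw": -1, "travel": [-1.9, 2.3, 0], "turn": 5.7}, {"claw": -1, "travel": [-1.7, 2.5, 0], "turn": 5.7}]'

```text
time: 1.82
ee_pos: [0.3974, -0.0032, 0.4706]
tcp_rot: [180.0, -0.0, 52.9]
wrist_force: [0.9, 1.5, 0.9]
opening: 0.0001
```

Call:
move_arm --commands '[{"claw": -1, "travel": [-1.4, 2.6, 0], "turn": 5.7}, {"claw": -1, "travel": [-1.2, 2.7, 0], "turn": 5.7}, {"claw": -1, "travel": [-0.9, 2.8, 0], "turn": 5.7}, {"claw": -1, "travel": [-0.6, 2.9, 0], "turn": 5.7}, {"claw": -1, "travel": [-0.3, 3.0, 0], "turn": 5.7}]'

```text
time: 2.23
ee_pos: [0.4585, -0.1383, 0.4705]
tcp_rot: [-180.0, 0.0, 24.4]
wrist_force: [0.3, 0.8, 0.9]
opening: -0.0001
```

Call:
move_arm --commands '[{"claw": -1, "travel": [0, 0, 0], "turn": 0}, {"claw": -1, "travel": [0, 0, 0], "turn": 0}]'

```text
time: 2.4
ee_pos: [0.4586, -0.1378, 0.4698]
tcp_rot: [-179.9, 0.1, 24.6]
wrist_force: [-1.0, 1.6, 0.5]
opening: 0.0004
```

Run:
```python
from plan import *
import pickle
o=status.get_obs(); print(o["time"],o["ee_pos"],o["tcp_rot"],o["wrist_force"])
pickle.dump(P("wrist"),open("w1.pkl","wb")); cv2.imwrite("pics/w1.png",viewer.camera("wrist"))
```

```text
2.4 [ 0.45861781 -0.13784719  0.46979621] [-1.79924397e+02  7.85286219e-02  2.46197210e+01] [-0.95379324  1.64495449  0.46533426]
```

View pics/w1.png

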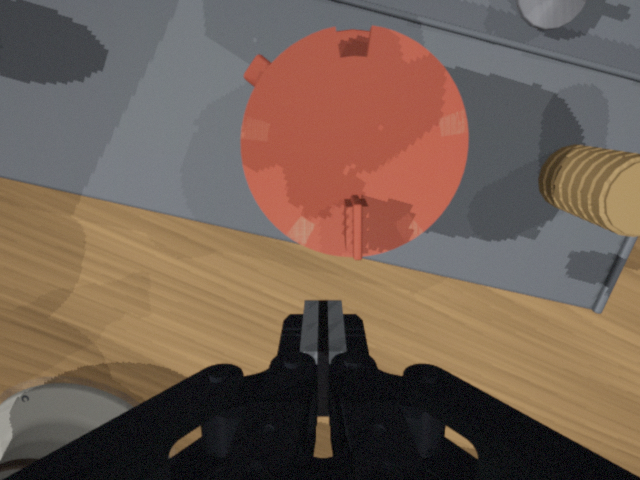

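The wrist view shows the lid centred near (354,142), the notch at (354,40), the tab at (357,228), the rib at (258,70) and the closed fingertips at (322,302). I'll enlarge it to measure more closely.

Run:
```python
import cv2
a=cv2.imread("pics/w1.png")
cv2.imwrite("pics/w1c.png",cv2.resize(a[15:165,235:435],(800,600),interpolation=cv2.INTER_CUBIC))
cv2.imwrite("pics/w1d.png",cv2.resize(a[160:310,260:460],(800,600),interpolation=cv2.INTER_CUBIC))
```

```text
(no output)
```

View pics/w1c.png

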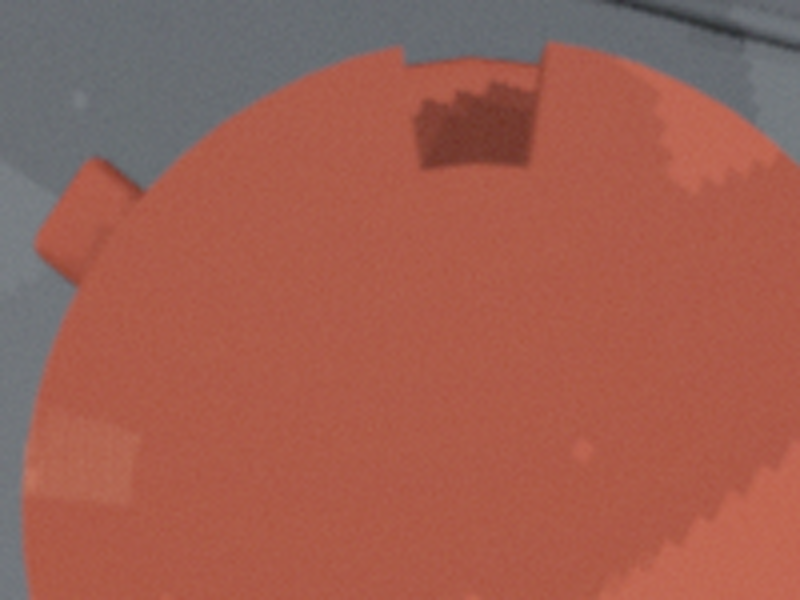

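View pics/w1d.png

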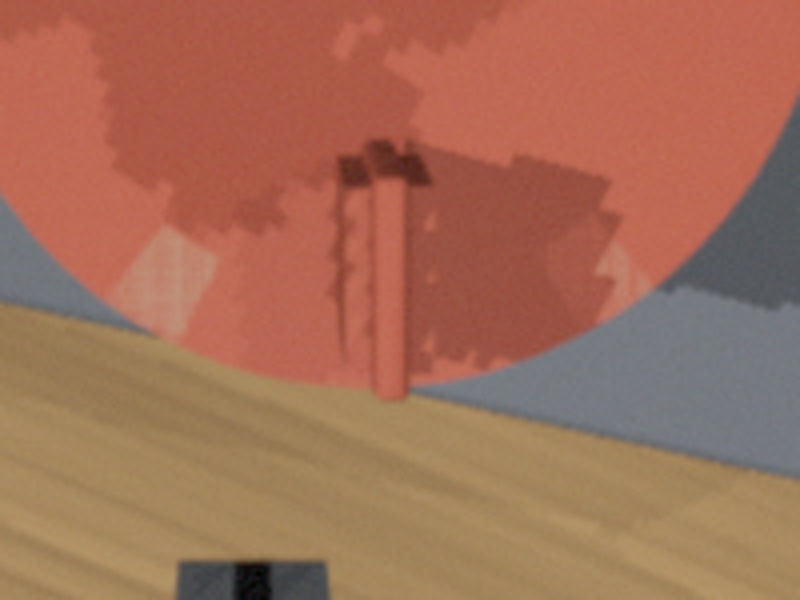

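Run:
```python
from h import *
import pickle
p=pickle.load(open("w1.pkl","rb"))
a=lambda u,v:((u+.5)/4+235-.5,(v+.5)/4+15-.5)
b=lambda u,v:((u+.5)/4+260-.5,(v+.5)/4+160-.5)
W=lambda uv,z:ray("wrist",uv,z,p)
for z in (.233,.236,.239):
    X=np.array([W(q,z)[:2] for q in [a(25,500),a(60,300),a(200,140),a(330,70),a(620,62),a(780,150),b(800,90),b(700,250),b(550,355),b(250,370),b(100,295),b(30,220)]])
    k=np.linalg.lstsq(np.c_[2*X,np.ones(len(X))],(X**2).sum(1),rcond=None)[0]; C=k[:2]
    print(z,C,np.sqrt(k[2]+C@C))
    if z==.236: C0=C
C=C0; ang=lambda X:round(float(np.degrees(np.arctan2(X[1]-C[1],X[0]-C[0]))),2)
for n,pts,z in (("notch_out",[a(403,48),a(547,43)],.236),("notch_in",[a(423,168),a(528,166)],.236),("rib",[a(97,157),a(37,243)],.2175),("rib",[a(97,157),a(37,243)],.22),("tabout",[b(372,398),b(408,400)],.258),("tabin",[b(372,182),b(408,182)],.258)):
    X=np.mean([W(q,z) for q in pts],0); print(n,z,X,ang(X),np.linalg.norm(X[:2]-C))
print([proj("wrist",[*x],p) for x in ([.4586,-.1378,.297],)], b(253,562))
# tip height check
o=status.get_obs(); R=Rot.from_euler("xyz",o["tcp_rot"],degrees=True).as_matrix()
for zz in (.16,.173):
  for dx in (-.011,0,.011): print(zz,dx,proj("wrist",o["ee_pos"]+R@[dx,0,zz],p))
```

```text
0.233 [ 0.51596356 -0.12829913] 0.05385902165806886
0.236 [ 0.51612761 -0.12799075] 0.053075700421121336
0.239 [ 0.51629165 -0.12768236] 0.05229237918417425
notch_out 0.236 [ 0.56304678 -0.10479856  0.236     ] 26.3 0.05233819657396025
notch_in 0.236 [ 0.5522021  -0.11013014  0.236     ] 26.34 0.040253820737762167
rib 0.2175 [ 0.53057953 -0.06725614  0.2175    ] 76.62 0.06243036605199648
rib 0.22 [ 0.53054191 -0.06770524  0.22      ] 76.55 0.06198479135481662
tabout 0.258 [ 0.47416752 -0.14822245  0.258     ] -154.26 0.04658294205699714
tabin 0.258 [ 0.49661621 -0.13724447  0.258     ] -154.63 0.021594578681640487
[array([321.32338595, 319.95257422])] (322.875, 300.125)
0.16 -0.011 [318.18541298 366.60911359]
0.16 0 [318.05680379 338.6669809 ]
0.16 0.011 [317.9222698  309.43760413]
0.173 -0.011 [318.55935794 346.70653784]
0.173 0 [318.44860414 320.54515066]
0.173 0.011 [318.33315717 293.27517839]
```

The measurements agree. The axis is at (0.516, -0.128), the notch at 26.3° and the rib at 76.6°, so the lid has to turn 50.3° counter-clockwise.

```bash
cat >> plan.py <<'E'
C=np.array([.5161,-.1279])
def fp(th,s,rr=.034,z=.416):
    R=Rot.from_euler("z",th,degrees=True).as_matrix()[:2,:2]; return [*(C+R@[-rr,s]),z]
E
python3 - <<'E'
from plan import *
a=fp(26.3,.03,z=.47); plan(a,26.3,2); plan(fp(26.3,.03),26.3,2,start=[*a,26.3])
E
```

```text
[{"claw": -1, "travel": [1.08, -0.66, 0.01], "turn": -0.79}, {"claw": -1, "travel": [1.08, -0.64, 0.01], "turn": -0.78}]
end [ 0.47229086 -0.11603415  0.47003556] 26.295842471282022 max 1.08 0.79
[{"claw": -1, "travel": [0.0, -0.0, 2.7], "turn": -0.0}, {"claw": -1, "travel": [0.0, -0.0, 2.7], "turn": -0.0}]
end [ 0.47232733 -0.11606983  0.416     ] 26.3 max 2.7 0.0
```

Call:
move_arm --commands '[{"claw": -1, "travel": [1.1, -0.7, 0], "turn": -0.8}, {"claw": -1, "travel": [1.1, -0.6, 0], "turn": -0.8}, {"claw": -1, "travel": [0, 0, 2.2], "turn": 0}, {"claw": -1, "travel": [0, 0, 2.2], "turn": 0}, {"claw": -1, "travel": [0, 0, 0], "turn": 0}]'

```text
time: 2.87
ee_pos: [0.4725, -0.1141, 0.4232]
tcp_rot: [-179.8, 0.2, 26.5]
wrist_force: [-0.9, -0.5, -1.7]
opening: -0.0003
```

Run:
```python
from plan import *
import pickle
o=status.get_obs(); print(o["time"],o["ee_pos"],o["tcp_rot"],o["wrist_force"], fp(26.3,.03))
pickle.dump(P("wrist"),open("w2.pkl","wb")); cv2.imwrite("pics/w2.png",viewer.camera("wrist"));cv2.imwrite("pics/s2.png",cv2.resize(viewer.camera("scene")[60:210,220:420],(800,600),interpolation=cv2.INTER_CUBIC))
```

```text
2.8667 [ 0.47247746 -0.11408557  0.42322587] [-179.82251055    0.19922423   26.50277432] [-0.87534218 -0.46151265 -1.68929033] [np.float64(0.4723273256422376), np.float64(-0.1160698275765189), 0.416]
```

View pics/w2.png

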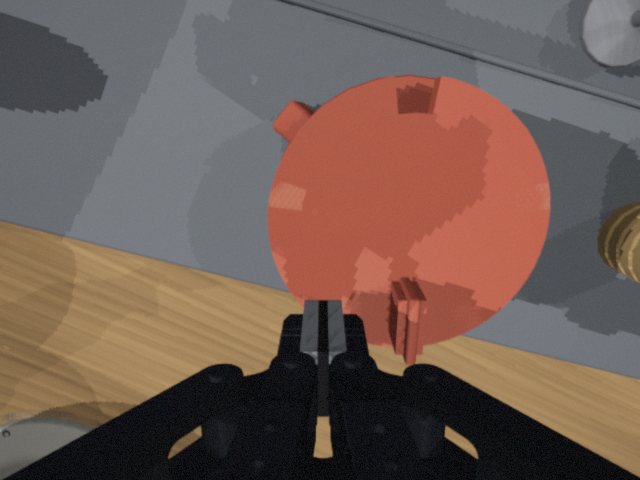

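View pics/s2.png

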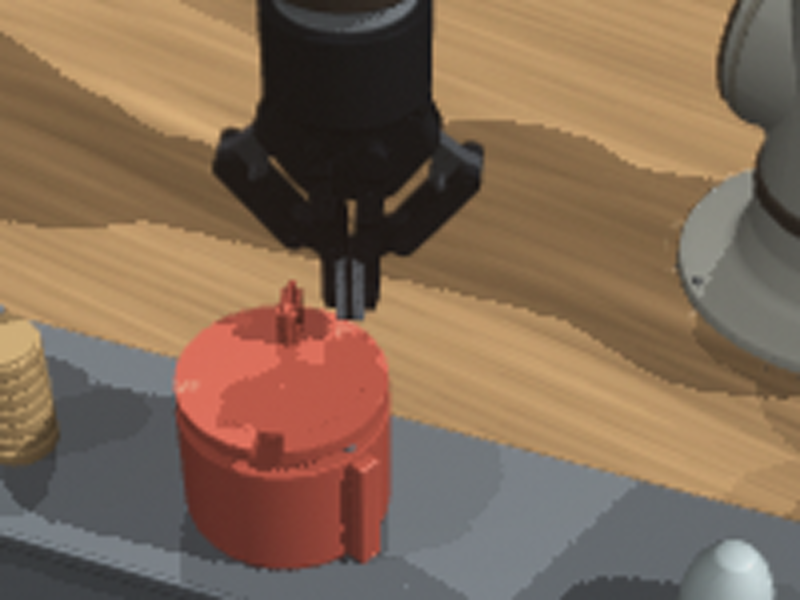

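The closed fingers stand clear on the tab's clockwise side: tip at (322,302), tab at (408,285). I'll go down 6 mm and close the gap.

Call:
move_arm --commands '[{"claw": -1, "travel": [0, 0, 0.3], "turn": 0}, {"claw": -1, "travel": [0, 0.3, 0.3], "turn": 0}, {"claw": -1, "travel": [0, 0.3, 0], "turn": 0}, {"claw": -1, "travel": [0, 0.3, 0], "turn": 0}, {"claw": -1, "travel": [0, 0, 0], "turn": 0}]'

```text
time: 3.38
ee_pos: [0.4769, -0.1242, 0.4209]
tcp_rot: [180.0, -0.0, 26.3]
wrist_force: [0.2, -0.3, 0.7]
opening: -0.0001
```

```bash
cat > look.py <<'E'
import sys
from plan import *
import pickle
n=sys.argv[1]
o=status.get_obs(); print(o["time"],o["ee_pos"],o["tcp_rot"],o["wrist_force"])
pickle.dump(P("wrist"),open(n+".pkl","wb")); cv2.imwrite(f"pics/{n}.png",viewer.camera("wrist"))
d=o["ee_pos"][:2]-C; th=o["tcp_rot"][2]; R=Rot.from_euler("z",th,degrees=True).as_matrix()[:2,:2]; print("local",R.T@d)
E
python3 look.py w3
```

```text
3.3833 [ 0.4769009  -0.12422172  0.42094456] [ 1.79980457e+02 -1.48443036e-02  2.62952627e+01] [ 0.22793799 -0.29369912  0.7251068 ]
local [-0.03351343  0.02066275]
```

View pics/w3.png

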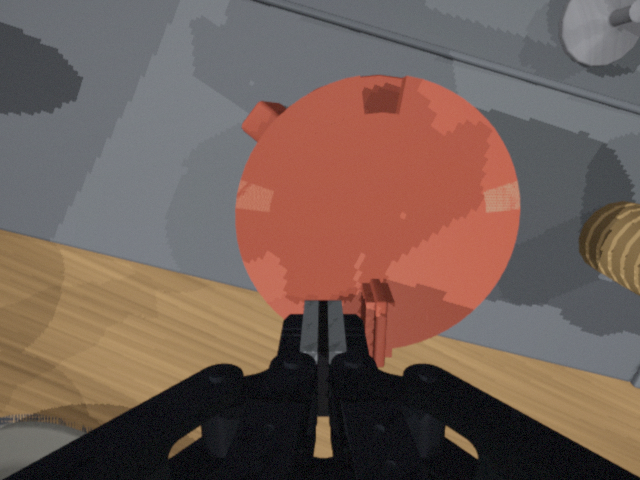

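Contact is close. I'll follow the arc at 2° per row.

Call:
move_arm --commands '[{"claw": -1, "travel": [0, 0, 0.4], "turn": 0}, {"claw": -1, "travel": [0, 0.2, 0], "turn": 0}, {"claw": -1, "travel": [-0.06, 0.12, 0], "turn": -2}, {"claw": -1, "travel": [-0.06, 0.12, 0], "turn": -2}, {"claw": -1, "travel": [-0.06, 0.12, 0], "turn": -2}]'

```text
time: 3.85
ee_pos: [0.4776, -0.1295, 0.4164]
tcp_rot: [-180.0, 0.0, 32.4]
wrist_force: [-1.1, 1.3, -0.9]
opening: 0.0002
```

Call:
move_arm --commands '[{"claw": -1, "travel": [-0.06, 0.12, 0], "turn": -2}, {"claw": -1, "travel": [-0.06, 0.12, 0], "turn": -2}, {"claw": -1, "travel": [-0.06, 0.12, 0], "turn": -2}, {"claw": -1, "travel": [-0.06, 0.12, 0], "turn": -2}, {"claw": -1, "travel": [-0.06, 0.12, 0], "turn": -2}]'

```text
time: 4.27
ee_pos: [0.4786, -0.1361, 0.4165]
tcp_rot: [-180.0, 0.0, 42.4]
wrist_force: [-1.8, 0.7, -0.6]
opening: -0.0
```

```bash
python3 look.py w4
```

```text
4.2667 [ 0.47861828 -0.13611858  0.41647149] [-1.79957912e+02  2.14493852e-02  4.24252975e+01] [-1.78370867  0.74433473 -0.55133967]
local [-0.03321191  0.01921963]
```

View pics/w4.png

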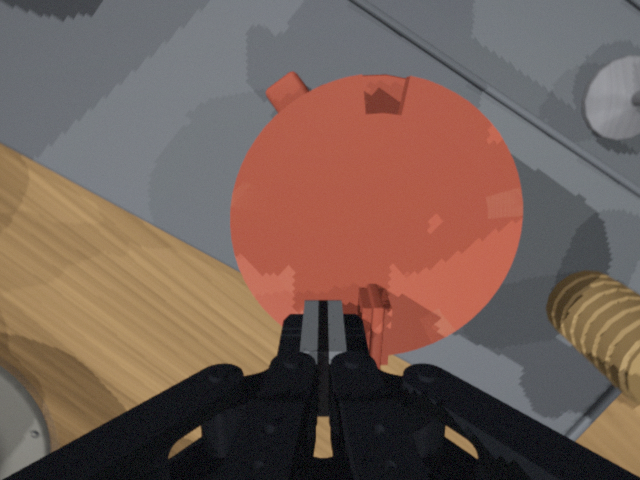

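The lid is turning with the finger: the notch stays at (386,95) while the rib comes in from the left. I'll continue.

Call:
move_arm --commands '[{"claw": -1, "travel": [-0.06, 0.12, 0], "turn": -2}, {"claw": -1, "travel": [-0.06, 0.12, 0], "turn": -2}, {"claw": -1, "travel": [-0.06, 0.12, 0], "turn": -2}, {"claw": -1, "travel": [-0.06, 0.12, 0], "turn": -2}, {"claw": -1, "travel": [-0.06, 0.12, 0], "turn": -2}]'

```text
time: 4.73
ee_pos: [0.4809, -0.1424, 0.4165]
tcp_rot: [-180.0, 0.0, 52.4]
wrist_force: [-1.4, 1.0, -0.5]
opening: 0.0
```

Call:
move_arm --commands '[{"claw": -1, "travel": [-0.06, 0.12, 0], "turn": -2}, {"claw": -1, "travel": [-0.06, 0.12, 0], "turn": -2}, {"claw": -1, "travel": [-0.06, 0.12, 0], "turn": -2}, {"claw": -1, "travel": [-0.06, 0.12, 0], "turn": -2}, {"claw": -1, "travel": [-0.06, 0.12, 0], "turn": -2}]'

```text
time: 5.15
ee_pos: [0.4842, -0.1483, 0.4165]
tcp_rot: [-180.0, 0.0, 62.4]
wrist_force: [-1.1, 0.3, 0.4]
opening: -0.0
```

Call:
move_arm --commands '[{"claw": -1, "travel": [-0.06, 0.12, 0], "turn": -2}, {"claw": -1, "travel": [-0.06, 0.12, 0], "turn": -2}, {"claw": -1, "travel": [-0.06, 0.12, 0], "turn": -2}, {"claw": -1, "travel": [-0.06, 0.12, 0], "turn": -2}, {"claw": -1, "travel": [0, 0, 0], "turn": 0}]'

```text
time: 5.57
ee_pos: [0.4877, -0.1525, 0.4166]
tcp_rot: [-180.0, 0.0, 70.4]
wrist_force: [-0.9, -0.9, 0.5]
opening: -0.0002
```

```bash
python3 look.py w5; python3 -c "
import cv2
a=cv2.imread('pics/w5.png'); cv2.imwrite('pics/w5c.png',cv2.resize(a[50:200,270:470],(800,600),interpolation=cv2.INTER_CUBIC))"
```

```text
5.5667 [ 0.48768865 -0.1525393   0.41656534] [-1.79977898e+02  1.77549747e-02  7.03588042e+01] [-0.89791623 -0.87959182  0.48425896]
local [-0.03275556  0.01847629]
```

View pics/w5.png

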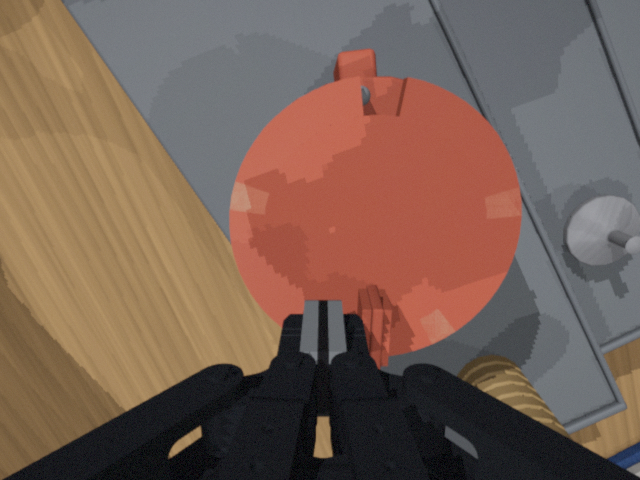

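View pics/w5c.png

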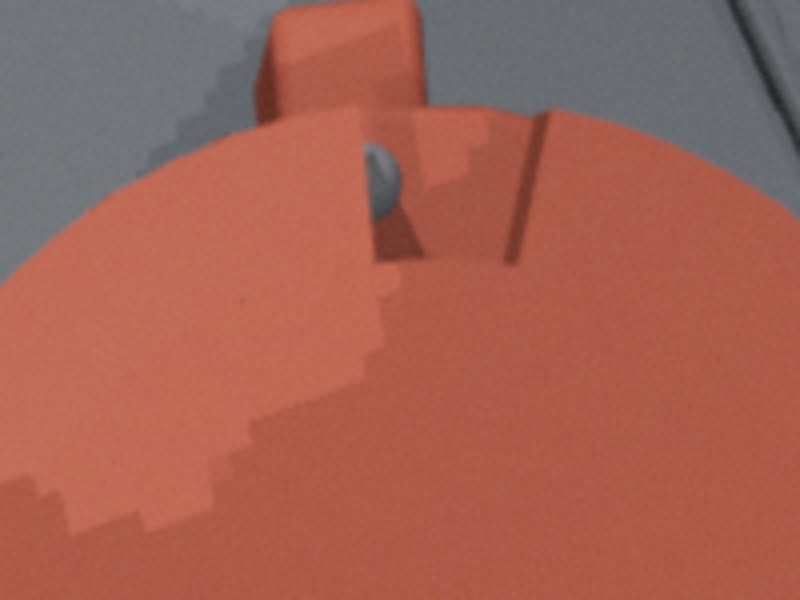

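The pin is now showing at the left edge of the notch, crop (370,182).

```bash
cat > meas.py <<'E'
from h import *
import pickle
def run(name,ox,oy,edge,no,ni,rib,pin=None,z=.236):
    p=pickle.load(open(name+".pkl","rb"))
    a=lambda u,v:((u+.5)/4+ox-.5,(v+.5)/4+oy-.5)
    W=lambda q,z:ray("wrist",q,z,p)
    X=np.array([W(q,z)[:2] for q in edge]); k=np.linalg.lstsq(np.c_[2*X,np.ones(len(X))],(X**2).sum(1),rcond=None)[0]; C=k[:2]
    print("C",C,np.sqrt(k[2]+C@C))
    for n,pts,zz in (("no",no,z),("ni",ni,z),("rib",rib,.2175),("pin",pin,.2265)):
        if pts:
            Y=np.mean([W(a(*q),zz) for q in pts],0)-[*C,0]; print(n,np.degrees(np.arctan2(Y[1],Y[0])),np.hypot(*Y[:2]))
E
python3 - <<'E'
from meas import *
run("w5",270,50,[(230,215),(236,180),(270,123),(300,96),(345,79),(440,83),(490,120),(515,168),(520,215),(505,270),(470,320),(400,353)],[(360,106),(552,108)],[(376,262),(515,265)],[(275,12),(415,0)],[(362,182)])
E
```

```text
C [ 0.51666425 -0.12776883] 0.052867969651755296
no 69.48849875111006 0.05190855681015383
ni 69.7210181992518 0.03956433775008155
rib 77.0262586869053 0.06211342303640224
pin 77.7330137467032 0.04670636889909654
```

The lid is at 69.6° and the pin at about 76.8°, so about 7.2° remains.

Call:
move_arm --commands '[{"claw": -1, "travel": [-0.06, 0.12, 0], "turn": -2}, {"claw": -1, "travel": [-0.06, 0.12, 0], "turn": -2}, {"claw": -1, "travel": [-0.06, 0.12, 0], "turn": -2}, {"claw": -1, "travel": [-0.04, 0.07, 0], "turn": -1.2}, {"claw": -1, "travel": [0, 0, 0], "turn": 0}]'

```text
time: 6.03
ee_pos: [0.4912, -0.1558, 0.4167]
tcp_rot: [-180.0, 0.0, 77.5]
wrist_force: [-0.7, -0.5, 0.1]
opening: -0.0002
```

```bash
python3 look.py w6; python3 -c "
import cv2
a=cv2.imread('pics/w6.png'); cv2.imwrite('pics/w6c.png',cv2.resize(a[50:200,270:470],(800,600),interpolation=cv2.INTER_CUBIC))"
```

```text
6.0333 [ 0.49117935 -0.15580221  0.41665559] [-1.79995378e+02  6.72288644e-03  7.74985858e+01] [-0.72432613 -0.53995728  0.08605164]
local [-0.03263509  0.01828999]
```

View pics/w6c.png

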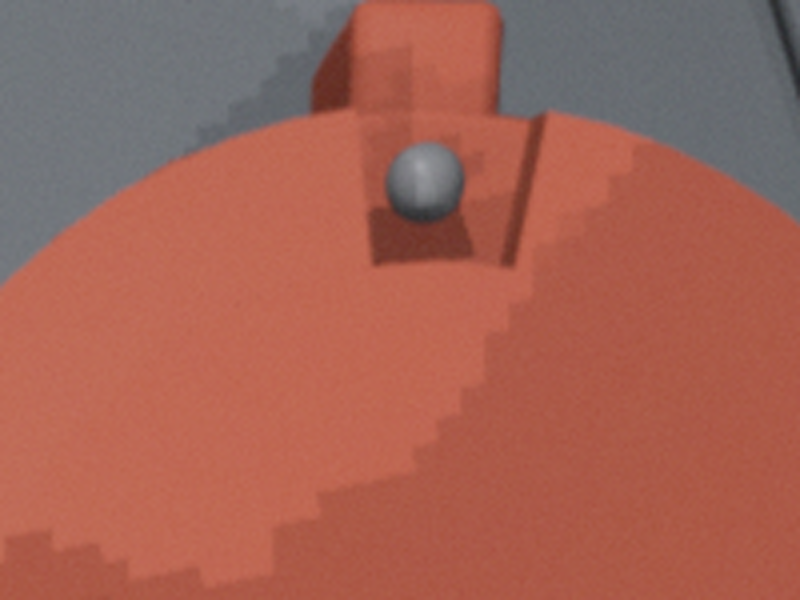

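View pics/w6.png

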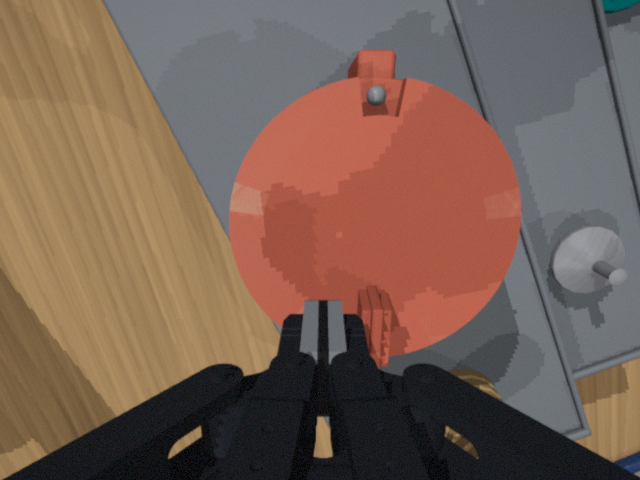

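Run:
```python
from meas import *
run("w6",270,50,[(230,215),(235,182),(270,124),(300,97),(345,80),(440,83),(490,120),(515,168),(520,215),(505,270),(470,320),(400,353)],[(357,110),(549,110)],[(373,264),(513,267)],[(355,5),(500,5)],[(425,182)])
```

```text
C [ 0.51680544 -0.12763142] 0.052869531289403
no 76.92484491530631 0.051796431846168924
ni 77.20197157706106 0.039513655494829096
rib 77.26151758787009 0.06191708969700448
pin 78.05509846279962 0.04644786204293407
```

The lid is at 77.0° and the rib at 77.3°, so the notch is over the pin. I'll back off, rise, and move over the face between the axis and the notch.

Call:
move_arm --commands '[{"claw": -1, "travel": [0, -0.5, 0], "turn": 0}, {"claw": -1, "travel": [0, -0.5, 0], "turn": 0}, {"claw": -1, "travel": [0, 0, -2.0], "turn": 0}, {"claw": -1, "travel": [0, 0, -2.0], "turn": 0}, {"claw": -1, "travel": [0, 0, 0], "turn": 0}]'

```text
time: 6.5
ee_pos: [0.4807, -0.1533, 0.4604]
tcp_rot: [179.7, 0.0, 77.5]
wrist_force: [1.2, 0.3, 1.2]
opening: -0.0
```

Call:
move_arm --commands '[{"claw": -1, "travel": [2.0, 1.4, 0], "turn": 0}, {"claw": -1, "travel": [2.0, 1.4, 0], "turn": 0}, {"claw": -1, "travel": [0, 0, 0], "turn": 0}, {"claw": -1, "travel": [0, 0, 1.5], "turn": 0}, {"claw": -1, "travel": [0, 0, 1.5], "turn": 0}]'

```text
time: 6.92
ee_pos: [0.5174, -0.1202, 0.4265]
tcp_rot: [179.9, -0.0, 77.5]
wrist_force: [0.3, 0.1, -0.6]
opening: -0.0001
```

```bash
python3 look.py w7
python3 - <<'E'
from h import *
cv2.imwrite("pics/s7.png",cv2.resize(viewer.camera("scene")[60:210,220:420],(800,600),interpolation=cv2.INTER_CUBIC)); print(status.get_obs()["ee_pos"])
E
```

```text
6.9167 [ 0.51740189 -0.12019486  0.42654578] [ 1.79927739e+02 -1.08581683e-03  7.75466851e+01] [ 0.31790434  0.0660858  -0.61685098]
local [0.00780459 0.00039031]
[ 0.51696899 -0.12041737  0.42430482]
```

View pics/w7.png

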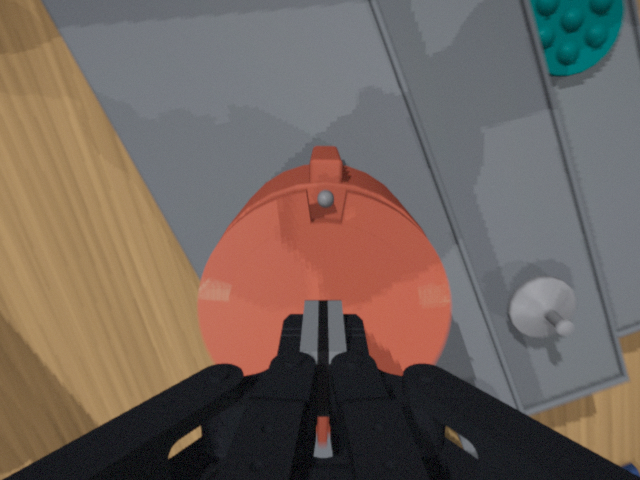

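View pics/s7.png

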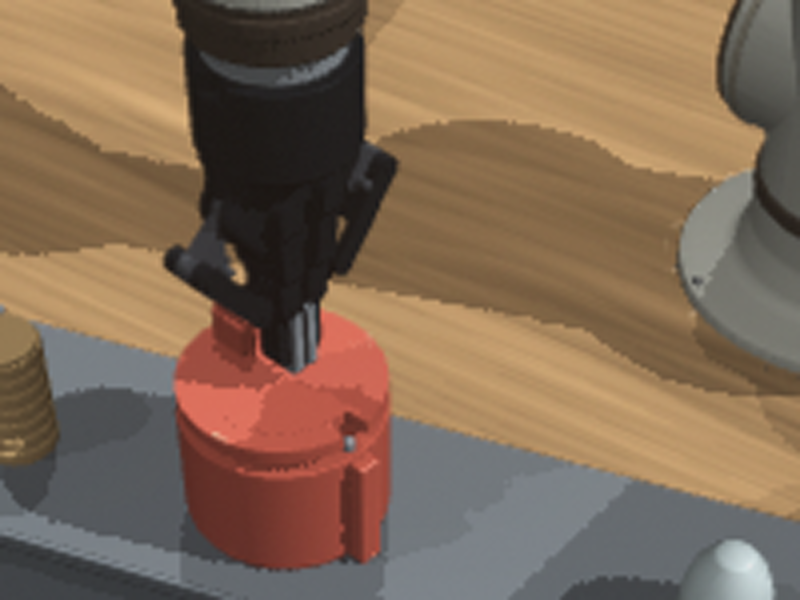

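The pin at (325,198) sits in the notch, and the fingertip is over the face ahead of the tab. I'll press down gently, watching the force.

Call:
move_arm --commands '[{"claw": -1, "travel": [0, 0, 0.6], "turn": 0}, {"claw": -1, "travel": [0, 0, 0.4], "turn": 0}, {"claw": -1, "travel": [0, 0, 0.2], "turn": 0}, {"claw": -1, "travel": [0, 0, 0.2], "turn": 0}]'

```text
time: 7.35
ee_pos: [0.5173, -0.1207, 0.4129]
tcp_rot: [180.0, -0.0, 77.5]
wrist_force: [-0.9, 0.6, -1.0]
opening: 0.0003
```

Call:
move_arm --commands '[{"claw": -1, "travel": [0, 0, 0.2], "turn": 0}, {"claw": -1, "travel": [0, 0, 0.2], "turn": 0}, {"claw": -1, "travel": [0, 0, 0.1], "turn": 0}]'

```text
time: 7.6
ee_pos: [0.5174, -0.1206, 0.4078]
tcp_rot: [180.0, 0.0, 77.5]
wrist_force: [-1.2, -0.6, 1.3]
opening: -0.0001
```

Call:
move_arm --commands '[{"claw": -1, "travel": [0, 0, 0.1], "turn": 0}, {"claw": -1, "travel": [0, 0, 0.1], "turn": 0}]'

```text
time: 7.77
ee_pos: [0.5174, -0.1206, 0.4059]
tcp_rot: [180.0, 0.0, 77.5]
wrist_force: [-0.3, -1.1, 2.1]
opening: -0.0002
```

Call:
move_arm --commands '[{"claw": -1, "travel": [0, 0, 0.1], "turn": 0}, {"claw": -1, "travel": [0, 0, 0.1], "turn": 0}]'

```text
time: 7.93
ee_pos: [0.5174, -0.1206, 0.4037]
tcp_rot: [180.0, 0.0, 77.5]
wrist_force: [-0.4, -0.3, 2.4]
opening: -0.0
```

Call:
move_arm --commands '[{"claw": -1, "travel": [0, 0, 0.1], "turn": 0}, {"claw": -1, "travel": [0, 0, 0.1], "turn": 0}]'

```text
time: 8.1
ee_pos: [0.5174, -0.1206, 0.402]
tcp_rot: [180.0, 0.0, 77.5]
wrist_force: [-0.5, -0.5, 10.8]
opening: 0.0002
```

Call:
move_arm --commands '[{"claw": -1, "travel": [0, 0, 0.1], "turn": 0}, {"claw": -1, "travel": [0, 0, 0], "turn": 0}]'

```text
time: 8.27
ee_pos: [0.5172, -0.1205, 0.402]
tcp_rot: [179.9, 0.0, 77.5]
wrist_force: [-1.2, -1.2, 9.5]
opening: 0.0003
```

The force rose sharply at z = 0.402, exactly where home was expected. I'll hold briefly, then lift off and check.

Call:
move_arm --commands '[{"claw": -1, "travel": [0, 0, 0.1], "turn": 0}, {"claw": -1, "travel": [0, 0, 0], "turn": 0}, {"claw": -1, "travel": [0, 0, 0], "turn": 0}]'

```text
time: 8.52
ee_pos: [0.5171, -0.1205, 0.4017]
tcp_rot: [179.8, 0.0, 77.5]
wrist_force: [-3.6, 1.4, 14.4]
opening: 0.0003
```

Call:
move_arm --commands '[{"claw": -1, "travel": [0, 0, -1.0], "turn": 0}, {"claw": -1, "travel": [0, 0, -3.0], "turn": 0}, {"claw": -1, "travel": [0, 0, -3.0], "turn": 0}, {"claw": -1, "travel": [-3.0, 0, 0], "turn": 0}, {"claw": -1, "travel": [-3.0, 0, 0], "turn": 0}]'

```text
time: 8.93
ee_pos: [0.5046, -0.1789, 0.4717]
tcp_rot: [179.8, 0.0, 77.7]
wrist_force: [0.8, 0.5, -1.2]
opening: 0.0004
```

Call:
move_arm --commands '[{"claw": -1, "travel": [0, 0, 0], "turn": 0}, {"claw": -1, "travel": [0, 0, 0], "turn": 0}]'

```text
time: 9.1
ee_pos: [0.5043, -0.1802, 0.4695]
tcp_rot: [-180.0, -0.0, 77.4]
wrist_force: [-0.2, -0.4, -0.3]
opening: -0.0005
```

```bash
python3 look.py w8
python3 - <<'E'
from h import *
s=viewer.camera("scene"); cv2.imwrite("pics/s8f.png",s)
cv2.imwrite("pics/s8.png",cv2.resize(s[60:210,220:420],(800,600),interpolation=cv2.INTER_CUBIC))
cv2.imwrite("pics/t8.png",viewer.camera("top"))
a=cv2.imread('pics/w8.png'); cv2.imwrite('pics/w8c.png',cv2.resize(a[20:170,240:440],(800,600),interpolation=cv2.INTER_CUBIC))
E
```

```text
9.1 [ 0.50426503 -0.18018206  0.46952767] [-1.79964494e+02 -1.45227349e-02  7.73982229e+01] [-0.18137291 -0.44409562 -0.26446225]
local [-0.05360466  0.00014331]
```

View pics/s8.png

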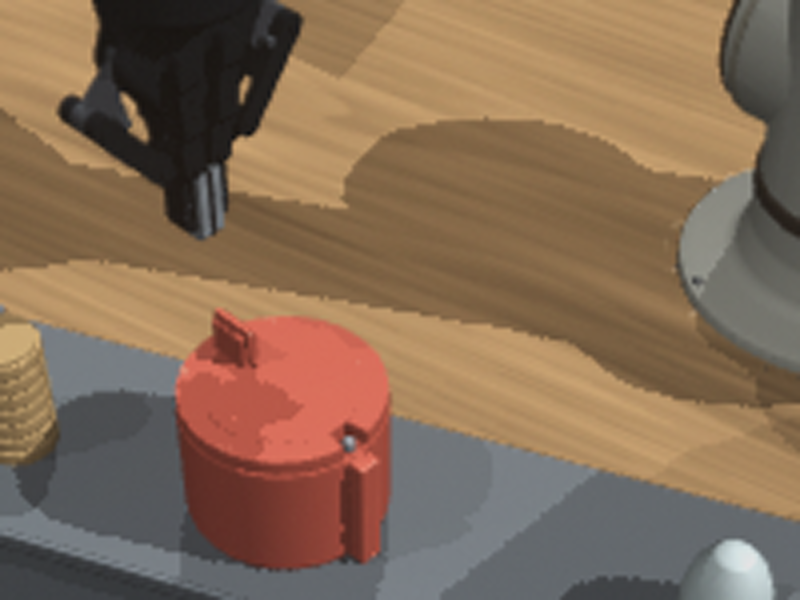

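View pics/w8.png

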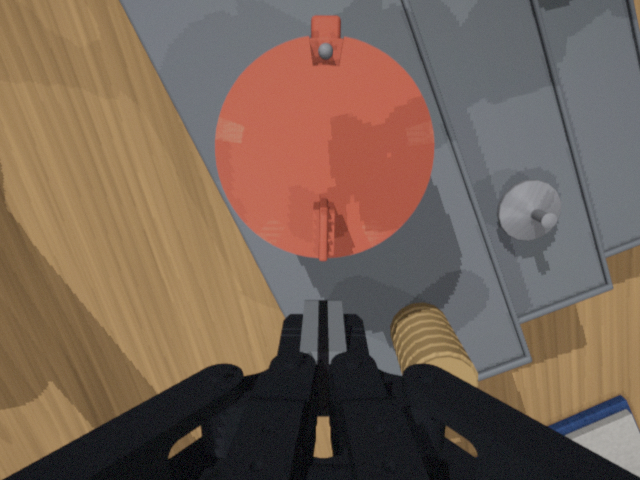

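View pics/w8c.png

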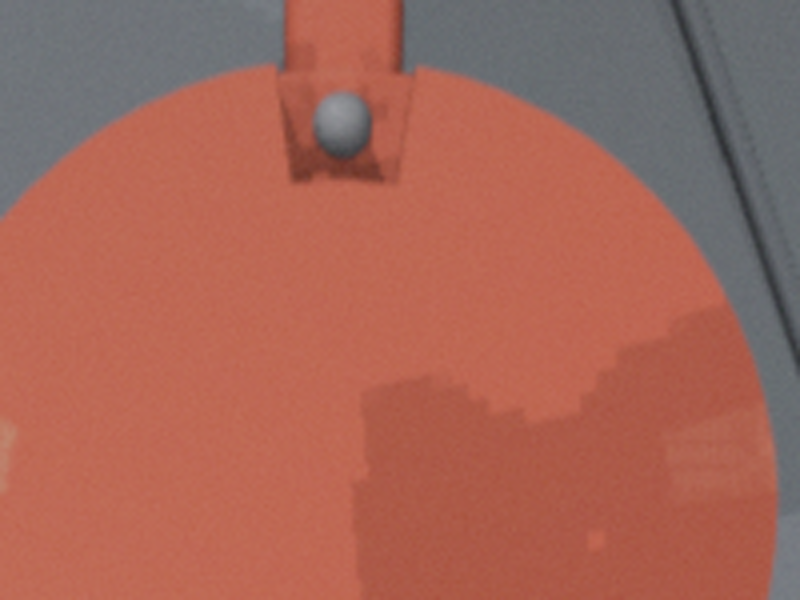

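View pics/s8f.png

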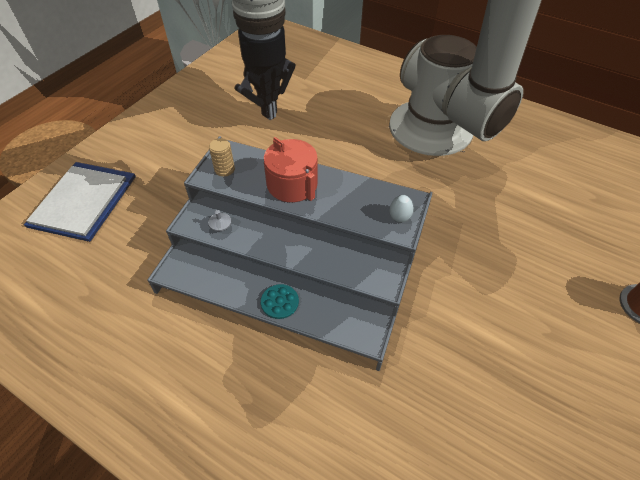

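```bash
python3 - <<'E'
from meas import *
b=lambda u,v:((u+.5)/4+240-.5,(v+.5)/4+20-.5)
E=[b(60,155),b(150,102),b(270,67),b(420,67),b(560,125),b(660,210),b(730,310),b(775,450),(433,160),(415,204),(380,240),(340,256),(290,253),(245,222),(220,180),(216,140)]
for z in (.229,.236): print(z); run("w8",240,20,E,[(278,72),(416,72)],[(292,182),(397,184)],None,[(343,125)],z)
E
python3 -c "
from workcell import bot; print(bot.job_done())"
```

```text
0.229
C [ 0.51609459 -0.12766177] 0.052764217951490854
no 76.22745411955826 0.051555798890441956
ni 76.23695432364681 0.03998769161103749
pin 76.61561161574548 0.04637322980738788
0.236
C [ 0.51623399 -0.12696693] 0.05100630639105071
no 76.22745411955903 0.04983814745172641
ni 76.23695432364785 0.03865544737266267
pin 76.58395229375986 0.04566499136852095
the job is handed in; nothing more can be done
None
```

I turned the lid about 50° counter-clockwise with the closed fingertips against the tab's clockwise cheek. Then I backed off, pressed the lid down between the axis and the notch, lifted clear and handed the job in at about 9.3 s.

My last checks, none of which disagreed beyond measuring error:

- **Turn:** the notch measures 76.2° and the pin 76.6°, so the lid is within about 0.01 rad of 0.
- **Depth:** the tool met about 2 N on the way down. The force rose to about 10–14 N at tool height 0.402 m, the height worked out for fully home. The lid's outline also fits its 53 mm radius at the home height (52.8 mm), but not at the up height (51.0 mm).
- **Canister:** it stands upright, and its axis is within about 1 mm of where it started.
- **Bystanders:** by eye in the scene picture, all four look unmoved.
- **Robot:** it touches nothing.

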